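Set the overhang gauge of a tacking jig and hold the flat bar out to its pointer

ROBOT

A 6-joint arm with a two-finger parallel gripper is mounted at the origin on a cart in front of the work surface, level with it; the furniture and walls round the work are solid. World frame = base frame: x ahead of the robot, y to its left, z up, the work surface at z = 0. Lengths are in mm, angles in rad, forces in N, time in s.
With the tool pointing down it reaches from about 350 to 800 mm from the base axis. Payload 7.3 kg.
Tool frame: the origin (TCP) lies at the very end of the fingers, on their centre line; the grasp point (between the pads) lies 19 mm behind it; z points along the fingers, y is the line along which they close (so a half turn about z gives the same grasp; the last joint's range is limited). The gripper opens to 85 mm and grips with 20 to 120 N. Pads are 22 mm wide; open, the fingers measure 114 mm over their backs; the gripper's body (76 mm by 85 mm) begins 54 mm behind the grasp point. The pads swing forward as they close: fully open they stand 13 mm farther back than shut.
Start: joints at [-1.437, 0.342, 1.524, -0, 1.275, -0.146], TCP at [145.008, -504.596, 231.322] pointing down, gripper open.
Joint ranges: [-2.53, 2.53], [-0.77, 2.02], [0.04, 2.7], [-1, 4.14], [0.28, 2.66], [-3.11, 3.11]. Speed limits (rad/s): [2.57, 2.57, 3.14, 3.14, 3.14, 3.14].

INTERFACE

Orientations are given as a unit quaternion [w, x, y, z].
In Python, from station import env gives the robot as it stands. Calls block until the motion is done:
- env.move_pose(position, orientation): joint-space move of the TCP to a pose.
- env.move_linear(position, ori=None, vel=150, stop_force=None): straight line of the TCP; ori=None keeps the orientation; vel is the mean speed in mm/s. With stop_force (N) it stops when the force on the tool has changed by that much, and returns True; else False.
- env.move_j(angles): joint-space move.
- env.grip(opening): opening from 0.0 (shut) to 1.0 (fully open); the grip force is fixed at half the most; returns when the fingers have stopped.
- env.pause(seconds).
- env.solve_ik(position, orientation): joint angles nearest the present ones, or None.
- env.snapshot(name): name is "side" or "top"; returns a dict with "pixels" (384x512x3 uint8, blue, green, red), "z_map" (384x512 float32, mm along the optical axis (not along the pixel's ray), 0 where there is no reading), "K" (3x3 intrinsics, pixels), "eye" and "orientation" of the camera in the world. Camera axes: x right, y up, looking along -z (the intrinsics and any distortion apply to the point x, -y, -z); pixel columns grow to the right and rows downward; lengths in mm; the calibration is good to about 2 mm. A picture is of the moment at which its call begins.
A pose or a line that the arm cannot do raises env.Unreachable and nothing moves.
- env.finish_job(): hands the job in; it is judged then, once.
Trained networks look in a picture, given as the dict that the camera call returned (one of the last four; its "shot" number tells which), for a name from the list of things; names that differ only in an ending like _2 or _b are one class to them, and where a whole thing is asked for, a point or a joint stands for the part that bears it (a point fixed in the world has none). Each returns a list of dicts, best first, with "confidence" (0 to 1); they miss things now and then, are a little off and sometimes report something else, mostly with a low value. They report only what shows in the picture. A call takes as long as a camera call.
- env.outline_of(picture, query): "pixels" (384x512 bool, what is visible of it) and "pixel" ([column, row] in pixels, amid what is visible of it).
Readings, each from a call of its own:
- env.read_time(): time.
- env.read_joint_pos(): joint angles.
- env.read_qvel(): joint speeds.
- env.read_effort(): joint torques, N m.
- env.read_eef_pos(): TCP position.
- env.read_eef_rot(): TCP orientation.
- env.read_wrist_force(): force on the tool from outside, world axes, zero at the start.
- env.read_ft_torque(): the same for the moment, N m.
- env.read_finger_gap(): opening from 0.0 (shut) to 1.0 (fully open).
- env.read_grip_force(): force on a finger pad.
Only numpy, scipy, OpenCV 4.12 (cv2) and the standard library are available. Lean on these libraries where they do the work, as an engineer would, in place of code of your own. Each camera call takes 0.05 s, during which the arm holds its last target. There are 200 camera calls.

TASK

Turn the click knob of the jig's overhang gauge to 6, then slide the flat bar outward along the rest, without lifting it off or letting it tip, until its drilled end is level with the tip of the gauge's pointer. More than half of it then hangs out, so finish while holding it by its inner half, gripped or pressed, so that it stays down flat on the rest, centred and straight along it, for the welder to tack. Leave the magnet, the pliers and the chisel beside the jig alone.

Things in the scene. Friction and masses are not known exactly. Their poses are not given: they have to be found in the camera images.
- jig: Tacking jig, fixed: steel base plate (x -135 to 45, y -85 to 205 mm, 10 thick) with a narrow steel rest and, on the robot's side, a gauge. Origin: bench top below the middle of the rest's outer edge. z up, -y OUTWARD (the way the bar is slid), gauge at -x. Rest: rail x -20 to 20, y 0 to 190 mm, top z 70. Stands elsewhere each time.
- rest_edge (a point): Middle of the rest's outer edge, on its top face; axes as the jig. Gauge housing: below a round dial plate (radius 51 mm, top z 63) on the knob's axis at jig x -85, y -22 mm; the spring plunger's block (jig x -93 to -77, y -86 to -66 mm) reaches up to z 79 mm.
- gauge_knob (a joint): Click knob, axis vertical, rad, growing CLOCKWISE from above: scale value v (0 to 8) stands at 0.2618 v, so 6 is 1.571. A spring plunger in the fluted rim (about 0.15 N m to pass a flute) snaps it to the nearest click when let go. Dial: nine black lines 0 to 8, those of 0 and 5 long. The knob's white line points at the value: in the jig's xy plane at 240 - 15 v degrees from +x towards +y.
- knob_grip (a point): On the knob's axis at mid height of its grip (87 mm above the bench); turns with the knob. The grip is a straight black bar 58 mm long, 14 wide, 25 high (z 75 to 100 mm) along the white line, centred on the axis, to be pinched across the 14 mm from above. Below it a fluted disc, radius 37 mm, top z 75 mm.
- pointer_tip (a point): Tip of the gauge's pointer: an upright steel blade on the end of a toothed rack, beside the bar's path (12 mm off the bar's side). The point lies on the blade's outer face, at z 74, x -37 mm in the jig frame; axes as the jig. The knob drives it 5 mm outward per click: it stands 110 + 5 v mm outside the rest's edge (140 mm at 6).
- flat_bar: Loose flat bar of bare metal, 50 mm wide (x), 240 long (y), 8 thick, 0.6 to 0.85 kg, lying along the rest and 5 mm wider than it on either side; at the start its drilled end hangs out by 60 to 95 mm. Origin: centre of its underside. -y points to the end with two 13 mm bolt holes, +y to the plain inner end. It balances at its middle.
- bar_nose (a point): Middle of the bar's outer (drilled) end face, 120 mm from the bar's centre, 4 mm above its underside; axes as the bar.
- magnet: Welding magnet lying on the bench, an arrow-shaped red plate 74 x 100 x 16 mm. Bystander. Origin: centre of its underside.
- pliers: Pliers with red grips lying on the bench, 69 x 178 x 12 mm. Bystander. Origin: centre of its underside.
- chisel: Steel cold chisel lying on the bench, 20 x 180 x 16 mm. Bystander. Origin: centre of its underside.

How it is judged:
By the outcome, as a careful person would: the job done as asked, in the order asked, and still so for the second after the job is handed in, while the arm keeps its last pose, push and grip.
It also fails if it takes over 48 s, if anything falls off the work surface, if the arm or the gripper's body presses on something with over 40 N, if the wrist force passes 120 N, or if a joint passes its speed limit or range.

## Working session

There is one attempt and no reset: what is moved stays moved. The work goes in short steps, each a Python script; the robot and the scene stay as the last script left them, time stands still between calls to the robot, and variables do not carry over. Pictures are saved under pics/ and viewed, at most 10 in all, crops included, and the job is handed in when it is done.

```bash
mkdir -p pics; ls
cat > h.py <<'E'
import numpy as np, cv2
from scipy.spatial.transform import Rotation as R
from station import env
def rot(q): return R.from_quat([q[1],q[2],q[3],q[0]])
def cloud(p):
    z=p["z_map"].astype(float); h,w=z.shape; K=np.array(p["K"])
    u,v=np.meshgrid(np.arange(w),np.arange(h))
    c=np.stack([(u-K[0,2])/K[0,0]*z,-(v-K[1,2])/K[1,1]*z,-z],-1)
    W=rot(p["orientation"]).apply(c.reshape(-1,3)).reshape(h,w,3)+np.array(p["eye"])
    W[z<=0]=np.nan
    return W
def proj(p,X):
    c=rot(p["orientation"]).inv().apply(np.atleast_2d(X)-np.array(p["eye"])); K=np.array(p["K"])
    return np.stack([K[0,0]*c[:,0]/-c[:,2]+K[0,2],K[1,1]*-c[:,1]/-c[:,2]+K[1,2]],-1)
def down(yaw):
    "tool down, tool y axis at angle yaw (world xy)"
    y=np.array([np.cos(yaw),np.sin(yaw),0]); z=np.array([0,0,-1.]); x=np.cross(y,z)
    q=R.from_matrix(np.stack([x,y,z],1)).as_quat(); return [q[3],q[0],q[1],q[2]]
E
python3 - <<'E'
from h import *
ims=[]
for n in("top","side"):
    p=env.snapshot(n); ims.append(p["pixels"]); W=cloud(p)
    print(n,p["eye"],{k:v for k,v in p.items() if k not in("pixels","z_map","eye")})
    for q in("flat_bar","jig","gauge_knob","pointer_tip","magnet","pliers","chisel"):
        for o in env.outline_of(p,q)[:2]:
            m=o["pixels"]; P=W[m]; P=P[~np.isnan(P[:,0])]
            print(q,round(o["confidence"],2),np.round(o["pixel"]),m.sum(),np.round(np.median(P,0)) if len(P) else None,np.round(np.percentile(P,[2,98],axis=0)).tolist() if len(P) else None)
    np.savez(n+".npz",**{k:p[k] for k in("pixels","z_map","K","eye","orientation")})
    cv2.imwrite(f"pics/{n}0.png",cv2.resize(p["pixels"],(800,600)))
print(env.read_eef_rot(),env.read_time())
E
```

```text
pics
top [ 414.7279318  -200.06968968  936.87175271] {'K': array([[351.61100904,   0.        , 257.26555252],
       [  0.        , 351.61100904, 185.02251448],
       [  0.        ,   0.        ,   1.        ]]), 'orientation': array([-0.70018134, -0.06224818,  0.06091735,  0.70863272]), 'shot': 1}
flat_bar 0.94 [210. 201.] 1944 [520. -87.  78.] [[492.0, -205.0, 74.0], [549.0, 24.0, 81.0]]
jig 0.77 [214. 232.] 5414 [450. -85.  11.] [[387.0, -229.0, 6.0], [566.0, 55.0, 98.0]]
gauge_knob 0.89 [246. 235.] 684 [ 444. -167.   75.] [[413.0, -197.0, 70.0], [475.0, -134.0, 101.0]]
pointer_tip 0.7 [273. 225.] 112 [ 470. -238.   50.] [[456.0, -262.0, 46.0], [476.0, -108.0, 80.0]]
pointer_tip 0.22 [210. 138.] 759 [712. -66.  15.] [[674.0, -124.0, -2.0], [747.0, -25.0, 19.0]]
magnet 0.57 [210. 139.] 648 [712. -69.  15.] [[675.0, -121.0, 4.0], [744.0, -33.0, 19.0]]
pliers 0.88 [338. 259.] 670 [ 382. -408.   10.] [[358.0, -487.0, 4.0], [422.0, -328.0, 14.0]]
chisel 0.89 [302. 185.] 438 [ 584. -321.   14.] [[548.0, -395.0, 7.0], [624.0, -240.0, 18.0]]
chisel 0.75 [244. 235.] 730 [ 445. -167.   75.
[... 567 characters left out ...]
[ 464. -179.   12.] [[388.0, -259.0, 5.0], [570.0, 50.0, 98.0]]
gauge_knob 0.71 [201. 182.] 647 [ 448. -177.   76.] [[412.0, -200.0, 12.0], [478.0, -35.0, 101.0]]
pointer_tip 0.72 [216. 206.] 220 [ 476. -258.   59.] [[463.0, -267.0, 11.0], [501.0, -162.0, 79.0]]
magnet 0.72 [311. 176.] 615 [712. -74.  16.] [[674.0, -130.0, 2.0], [744.0, -31.0, 19.0]]
pliers 0.89 [166. 282.] 1022 [ 381. -417.   10.] [[359.0, -491.0, -0.0], [424.0, -328.0, 13.0]]
pliers 0.4 [210. 197.] 4020 [ 464. -180.   12.] [[390.0, -259.0, 6.0], [568.0, 43.0, 98.0]]
chisel 0.46 [164. 280.] 976 [ 382. -418.   10.] [[357.0, -490.0, 1.0], [424.0, -327.0, 13.0]]
[5.15457020e-05 9.90231737e-01 1.39431361e-01 1.90928575e-05] 0.8
```

Run:
```python
from h import *
p=dict(np.load("top.npz")); W=cloud(p)
roi=(W[...,0]>350)&(W[...,0]<600)&(W[...,1]>-300)&(W[...,1]<90)
def rect(m,n,):
    P=W[m][:,:2].astype(np.float32); r=cv2.minAreaRect(P); print(n,r,len(P))
z=W[...,2]
m=roi&(z>66)&(z<90)&(W[...,0]>488); 
m=cv2.morphologyEx(m.astype(np.uint8),cv2.MORPH_OPEN,np.ones((3,3)))>0
rect(m,"bar"); 
P=W[m]; print("bar z",np.median(P[:,2])); 
b=roi&(z>6)&(z<16); b=cv2.morphologyEx(b.astype(np.uint8),cv2.MORPH_OPEN,np.ones((3,3)))>0; rect(b,"base")
g=roi&(z>90); P=W[g]; print("grip",P.mean(0),len(P)); rect(g,"grip")
x,y=p["pixels"][130:310,140:320].shape[:2]
t=cv2.resize(p["pixels"][130:310,140:320],(540,540),interpolation=cv2.INTER_CUBIC)
cv2.imwrite("pics/a.png",t)
```

```text
bar ((519.9031372070312, -78.37904357910156), (50.579376220703125, 264.54205322265625), 4.426324367523193) 2075
bar z 77.3932091077022
base ((476.9428405761719, -80.79722595214844), (179.7229461669922, 289.6606750488281), 5.539718151092529) 3597
grip [ 445.08179862 -166.10225093   98.79056868] 143
grip ((445.1448974609375, -166.0597686767578), (57.747894287109375, 13.714853286743164), 35.38833236694336) 143
```

View pics/a.png

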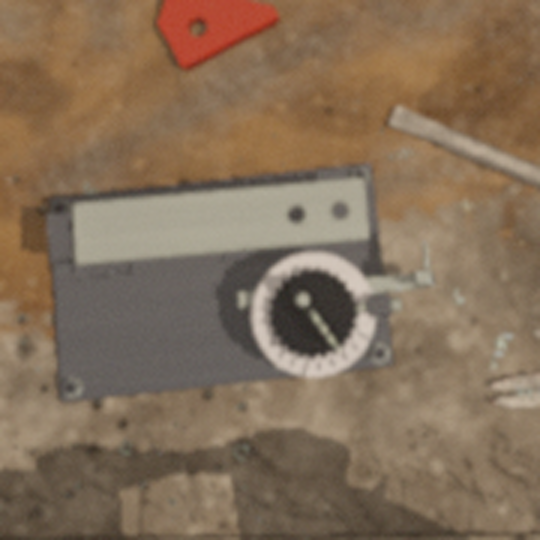

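View pics/side0.png

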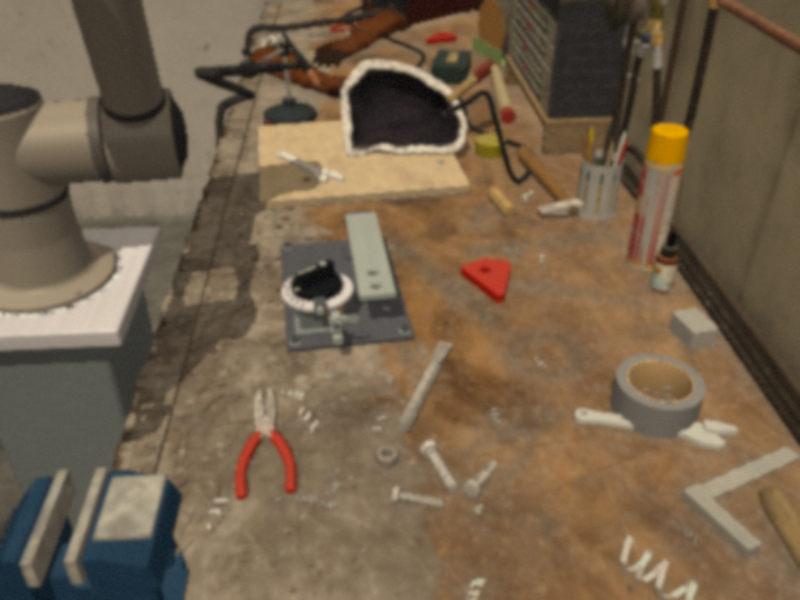

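```bash
cat >> h.py <<'E'
YAW=np.radians(5.5); O=np.array([527.5,-136.2,0.])
def J(x,y,z): 
    c,s=np.cos(YAW),np.sin(YAW); return [O[0]+c*x-s*y,O[1]+s*x+c*y,z]
def tojig(P):
    d=np.asarray(P)-O; c,s=np.cos(YAW),np.sin(YAW); return np.stack([c*d[...,0]+s*d[...,1],-s*d[...,0]+c*d[...,1],d[...,2]],-1)
E
python3 - <<'E'
from h import *
k=J(-85,-22,78); print(k)
for a in(120,-60):
    for d in(0,-60,-64): print(a+d,np.round(env.solve_ik(k,down(YAW+np.radians(a+d))),3) if env.solve_ik(k,down(YAW+np.radians(a+d))) is not None else None)
for y in (135,70):
  for a in(0,180):
    s=env.solve_ik(J(0,y,50),down(YAW+np.radians(a)));print(y,a,s)
E
```

```text
[np.float64(444.9999296942347), np.float64(-166.24560532829696), 78]
120 [-0.519  0.445  1.859 -0.     0.838 -2.709]
60 [-0.519  0.445  1.859 -0.     0.838 -1.662]
56 [-0.519  0.445  1.859 -0.     0.838 -1.592]
-60 [-0.519  0.445  1.859 -0.     0.838  0.432]
-120 [-0.519  0.445  1.859 -0.     0.838  1.479]
-124 [-0.519  0.445  1.859 -0.     0.838  1.549]
135 0 [-1.52566127e-01  5.44705810e-01  1.77434073e+00 -4.44089210e-16
  8.22546111e-01 -2.48559236e-01]
135 180 [-1.52566127e-01  5.44705810e-01  1.77434073e+00 -4.44089210e-16
  8.22546111e-01  2.89303342e+00]
70 0 [-2.73081407e-01  5.58976481e-01  1.74484742e+00 -4.44089210e-16
  8.37768757e-01 -3.69074516e-01]
70 180 [-2.73081407e-01  5.58976481e-01  1.74484742e+00 -4.44089210e-16
  8.37768757e-01  2.77251814e+00]
```

Run:
```python
from h import *
q=lambda a:down(YAW+np.radians(a))
k=lambda z:J(-85,-22,z)
env.move_pose(k(170),q(-60)); env.grip(0.45); print(env.read_time())
print("hit",env.move_linear(k(79),vel=80,stop_force=12), env.read_eef_pos())
env.grip(0); print("gap",env.read_finger_gap(),env.read_grip_force(),env.read_wrist_force(),env.read_ft_torque())
if 0.08<env.read_finger_gap()<0.3:
    z=env.read_eef_pos()[2]
    for a in(-75,-90,-105,-120,-122):
        env.move_pose(k(z),q(a)); print(a,np.round(env.read_wrist_force(),1),np.round(env.read_ft_torque(),2))
    env.grip(0.45); env.pause(.2)
    env.move_linear(k(170),vel=120); 
print(env.read_time())
```

```text
3.0
hit False [ 445.30798357 -166.41104788   79.4197865 ]
gap 0.14840493021527026 59.390804171562195 [-1.49137813  1.78845344  5.03886858] [0.19665784 0.20287421 0.02148574]
-75 [0.2 2.6 0.7] [ 0.31 -0.01 -0.02]
-90 [-0.6  5.3  1.9] [ 0.62  0.05 -0.07]
-105 [0.4 5.  1.7] [ 0.77  0.05 -0.12]
-120 [-0.6  6.5  1.8] [ 0.93  0.04 -0.08]
-122 [0.4 5.9 2.2] [ 0.95 -0.04 -0.01]
7.7833
```

Now move aside above the bar's inner half and look.

```bash
cat > look.py <<'E'
from h import *
import sys
tag=sys.argv[1]; out=[]
for n in("top","side"):
    p=env.snapshot(n); W=tojig(cloud(p)); z=W[...,2]; np.savez(n+tag+".npz",**{k:p[k] for k in("pixels","z_map","K","eye","orientation")})
    g=(z>92)&(z<104)&(np.hypot(W[...,0]+85,W[...,1]+22)<35)
    if g.sum()>20: print(n,"grip in jig",cv2.minAreaRect(W[g][:,:2].astype(np.float32)))
    m=(z>72.5)&(z<83)&(abs(W[...,0])<34)&(W[...,1]<175)&(W[...,1]>-170); m=cv2.morphologyEx(m.astype(np.uint8),cv2.MORPH_OPEN,np.ones((3,3)))>0
    P=W[m]; print(n,"bar",cv2.minAreaRect(P[:,:2].astype(np.float32)),"y",np.percentile(P[:,1],[.5,99.5]),"z",np.median(P[:,2]), "slope", np.polyfit(P[:,1],P[:,2],1))
    # width centre along length
    for a in range(-140,170,30):
        s=P[(P[:,1]>a)&(P[:,1]<a+30)]
        if len(s)>40: print(a+15,np.round(np.percentile(s[:,0],[1,99]),1),end="; ")
    t=(z>55)&(z<90)&(W[...,0]>-52)&(W[...,0]<-28)&(W[...,1]<-90); P=W[t]
    if len(P): print("\n",n,"pointer",len(P),np.percentile(P,[1,50,99],axis=0).round(1).tolist())
    t=(z>20)&(W[...,0]>-60)&(W[...,0]<-27)&(W[...,1]>35)&(W[...,1]<160)
    print(n,"obst",t.sum(),np.nanmax(W[t][:,2]) if t.sum() else 0)
    uv=proj(p,[J(-10,-70,75)])[0]; x,y=int(uv[0]),int(uv[1])
    c=p["pixels"][max(0,y-50):y+50,max(0,x-65):x+65]; out.append(cv2.resize(c,(520,400),interpolation=cv2.INTER_CUBIC)[:, :390 if 0 else 520])
cv2.imwrite(f"pics/l{tag}.png",cv2.resize(np.hstack(out),(800,308)))
E
python3 - <<'E'
from h import *
env.move_pose(J(0,135,200),down(YAW)); env.grip(1.0); print(env.read_time(),env.read_finger_gap())
E
python3 look.py 1
```

```text
9.8583 1.003318616015308
top grip in jig ((-85.38545227050781, -21.60470962524414), (13.842495918273926, 56.6385383605957), 59.8192138671875)
top bar ((-2.3034439086914062, 46.082763671875), (240.11436462402344, 50.60319137573242), 88.88200378417969) y [-72.81882286 164.97385104] z 77.5219210982774 slope [-6.39281023e-04  7.75612353e+01]
-65 [-29.2  20.2]; -35 [-28.6  20.4]; -5 [-27.9  21.2]; 25 [-27.4  21.7]; 55 [-26.8  22.2]; 85 [-26.3  22.4]; 115 [-25.9  23.4]; 145 [-25.4  24.1]; 175 [-22.4  24.5]; 
 top pointer 11 [[-50.2, -139.8, 70.1], [-43.1, -137.7, 76.7], [-37.6, -136.7, 81.3]]
top obst 2358 557.5819093271095
side grip in jig ((-83.69639587402344, -22.159608840942383), (17.025157928466797, 59.27471160888672), 57.27205276489258)
side bar ((-1.3233261108398438, 48.789756774902344), (247.39505004882812, 50.031497955322266), 88.99879455566406) y [-73.67248733 168.14309989] z 78.35395717107406 slope [2.90761637e-03 7.81223297e+01]
-65 [-28.   21.4]; -35 [-27.5  21.7]; -5 [-27.1  22. ]; 25 [-26.   22.6]; 55 [-25.5  23.1]; 85 [-25.2  23.2]; 115 [-25.1  24.3]; 145 [-24.2  24.3]; 
 side pointer 38 [[-51.1, -140.3, 68.4], [-44.5, -138.1, 75.0], [-36.7, -134.5, 80.1]]
side obst 667 422.4217208266107
```

View pics/l1.png

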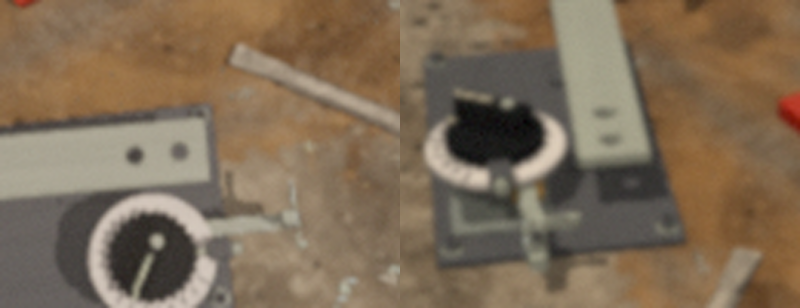

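```bash
python3 - <<'E'
from h import *
f=lambda:np.round(np.r_[env.read_wrist_force(),env.read_ft_torque()],2)
env.pause(.2); print("free",f())
print("hit",env.move_linear(J(0,135,50),vel=100,stop_force=15),env.read_eef_pos())
env.grip(0.0); print("gap",env.read_finger_gap(),env.read_grip_force(),f())
print("press",env.move_linear(J(0,135,46),vel=10,stop_force=8),env.read_eef_pos(),f())
z=env.read_eef_pos()[2]
for y in(115,95,75):
    print(env.move_linear(J(0,y,z),vel=40,stop_force=40),tojig(env.read_eef_pos()),f())
print(env.read_time())
E
python3 look.py 2
```

```text
free [ 0.66 -0.39  0.53 -0.02  0.01  0.01]
hit False [514.94308455  -1.86491618  50.52289193]
gap 0.5732161276563158 62.02686667442322 [-0.42  0.12  5.29  0.02  0.31 -0.25]
press True [514.58167488  -1.8371724   50.6031772 ] [ 0.15  0.22  4.17  0.04  0.11 -0.19]
False [4.76827443e-02 1.14764898e+02 5.06299977e+01] [-0.15  0.52  2.07  0.07 -0.06 -0.06]
False [6.23874299e-02 9.46524314e+01 5.06401251e+01] [-0.14 -0.42  0.97  0.06 -0.01 -0.02]
False [3.75954477e-02 7.47535010e+01 5.06587171e+01] [-1.16  0.25  2.03  0.14  0.01 -0.06]
14.4
top grip in jig ((-84.81607055664062, -21.783370971679688), (13.956961631774902, 57.90049362182617), 59.97220993041992)
top bar ((-2.408731460571289, -36.98987579345703), (194.21128845214844, 50.354801177978516), 88.76299285888672) y [-133.18279191   57.43485072] z 77.65344512289619 slope [3.35389082e-04 7.76435536e+01]
-125 [-29.2  20.3]; -95 [-27.9  21. ]; -65 [-27.8  21.5]; -35 [-27.4  22.2]; -5 [-26.7  22.6]; 25 [-26.  23.]; 55 [-25.6   9.5]; 
 top pointer 22 [[-49.7, -139.5, 68.3], [-29.3, -129.9, 77.2], [-28.1, -96.8, 80.1]]
top obst 1263 496.92373726506355
side grip in jig ((-83.55572509765625, -22.043819427490234), (17.795852661132812, 56.78581619262695), 64.3392562866211)
side bar ((0.8788280487060547, -13.076545715332031), (61.98716735839844, 245.14964294433594), 1.051781177520752) y [-133.63286945  105.52218132] z 78.35883392094405 slope [3.30900012e-03 7.83216644e+01]
-125 [-27.7  21.8]; -95 [-27.1  22. ]; -65 [-26.8  23. ]; -35 [-26.2  23.3]; -5 [-25.6  23.7]; 25 [-25.   24.1]; 55 [-29.5  30.2]; 85 [-28.5  25.4]; 
 side pointer 39 [[-51.1, -140.6, 68.5], [-44.6, -138.2, 74.7], [-31.3, -134.1, 79.9]]
side obst 837 418.49772804934764
```

View pics/l2.png

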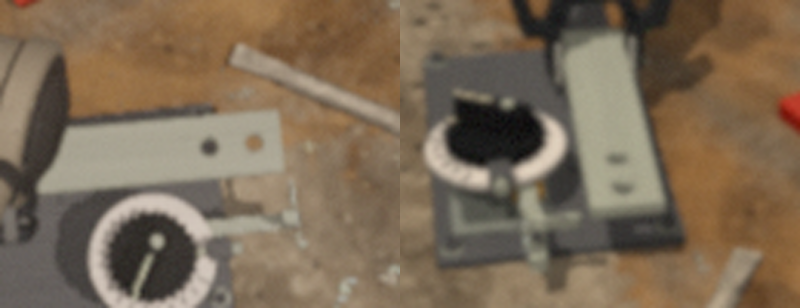

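Run:
```python
from h import *
for f in("top","top1","top2","side","side1"):
    p=dict(np.load(f+".npz")); W=tojig(cloud(p)); z=W[...,2]
    b=(z>5)&(z<15)&(W[...,0]>-150)&(W[...,0]<60)&(W[...,1]>-100)&(W[...,1]<220); P=W[b]
    def fit(ax,fn,lo,hi):
        c=[];v=[]
        for a in np.arange(lo,hi,6):
            s=P[(P[:,ax]>a)&(P[:,ax]<a+6)]
            if len(s)>8: c.append(a+3); v.append(fn(s[:,1-ax]))
        k=np.polyfit(c,v,1); r=np.array(v)-np.polyval(k,c); g=abs(r)<1.5*np.median(abs(r))+.5
        k=np.polyfit(np.array(c)[g],np.array(v)[g],1)
        return np.round([np.degrees(np.arctan(k[0])),np.polyval(k,0),r[g].std()],2)
    out={}
    for n,a in dict(xmin=(1,np.min,-75,195),xmax=(1,np.max,-75,195),ymin=(0,np.min,-130,-30),ymax=(0,np.max,-130,-30)).items():
        try: out[n]=fit(*a).tolist()
        except Exception as e: pass
    print(f,out)
    r=(z>64)&(z<73)&(abs(W[...,0])<30)&(W[...,1]>169)&(W[...,1]<186); 
    if r.sum(): print("rail",r.sum(),np.percentile(W[r],[2,98],axis=0).round(1).tolist())
```

```text
top {'xmin': [-0.03, -133.87, 8.1], 'xmax': [0.1, 43.59, 0.88], 'ymin': [0.61, -82.62, 7.07], 'ymax': [-0.1, 203.53, 0.51]}
rail 107 [[-19.2, 169.3, 66.1], [19.1, 185.1, 72.6]]
top1 {'xmin': [-0.02, -133.9, 8.11], 'xmax': [-0.69, 43.67, 2.94], 'ymin': [0.21, -83.38, 6.21], 'ymax': [-9.51, 186.06, 3.69]}
rail 23 [[-17.6, 169.2, 66.3], [18.4, 184.4, 71.4]]
top2 {'xmin': [-0.07, -133.84, 6.2], 'xmax': [-20.06, 29.0, 19.77], 'ymin': [-0.18, -83.76, 6.21], 'ymax': [34.53, 208.82, 22.46]}
rail 76 [[-20.0, 169.7, 66.8], [7.4, 185.4, 71.9]]
side {'xmin': [-0.12, -132.32, 1.4], 'xmax': [-0.13, 44.88, 1.08], 'ymin': [-0.38, -85.13, 0.66], 'ymax': [4.62, 209.62, 1.4]}
rail 8 [[-15.2, 181.8, 70.2], [18.3, 185.7, 72.6]]
side1 {'xmin': [-0.05, -132.35, 1.64], 'xmax': [-0.18, 44.87, 0.96], 'ymin': [0.7, -83.66, 10.95], 'ymax': [4.42, 207.76, 1.06]}
rail 8 [[-16.6, 182.4, 69.6], [18.6, 185.8, 71.8]]
```

```bash
python3 - <<'E'
from h import *
f=lambda:np.round(np.r_[env.read_wrist_force(),env.read_ft_torque()],2)
def yaw(): 
    y=rot(env.read_eef_rot()).apply([0,1,0]); return np.degrees(np.arctan2(y[1],y[0]))-5.5
z=50.6; print(yaw())
env.move_linear(J(0.6,72,z),ori=down(YAW+np.radians(1.1)),vel=20); print(yaw(),f())
env.move_linear(J(0.6,68.9,z),vel=30); print(tojig(env.read_eef_pos()),f(),env.read_finger_gap(),env.read_time())
E
sed -i 's/uv=proj(p,\[J(-10,-70,75)/uv=proj(p,[J(-20,-120,75)/; s/y-50):y+50/y-30):y+30/; s/x-65):x+65/x-39):x+39/' look.py
python3 look.py 3
```

```text
-0.028553582491323226
1.119462647222349 [-3.07  3.83  5.02  0.64  0.32 -0.04]
[ 0.51429421 69.15430611 50.6308635 ] [-1.82  5.32  4.16  0.71  0.22 -0.06] 0.5721482316776959 15.05
top grip in jig ((-84.90209197998047, -21.88475799560547), (13.885690689086914, 57.79764175415039), 59.98466110229492)
top bar ((0.14512062072753906, -41.766845703125), (50.27056121826172, 195.63124084472656), 0.05846881493926048) y [-138.98833745   50.98477427] z 77.60881813406888 slope [-2.07623010e-04  7.76199807e+01]
-125 [-24.7  24.7]; -95 [-24.6  24.6]; -65 [-24.6  24.6]; -35 [-24.7  24.9]; -5 [-24.8  24.6]; 25 [-24.3  24.7]; 
 top pointer 11 [[-50.1, -139.7, 69.9], [-43.1, -137.9, 77.7], [-37.7, -136.7, 79.9]]
top obst 1171 497.17104139431336
side grip in jig ((-84.55555725097656, -22.76514434814453), (16.275253295898438, 58.831298828125), 58.97676467895508)
side bar ((1.4747123718261719, -17.88445281982422), (59.85188293457031, 246.49168395996094), 2.6633694171905518) y [-139.39830599  100.36611618] z 78.33123446079583 slope [3.16100740e-03 7.83110689e+01]
-125 [-23.3  25.9]; -95 [-23.4  26.1]; -65 [-23.4  26.1]; -35 [-23.5  25.8]; -5 [-22.8  25.7]; 25 [-23.5  25.4]; 55 [-31.9  26.6]; 85 [-21.   25.6]; 
 side pointer 38 [[-51.1, -140.6, 67.8], [-44.6, -137.6, 75.2], [-36.5, -133.3, 79.5]]
side obst 757 419.10007485396886
```

View pics/l3.png

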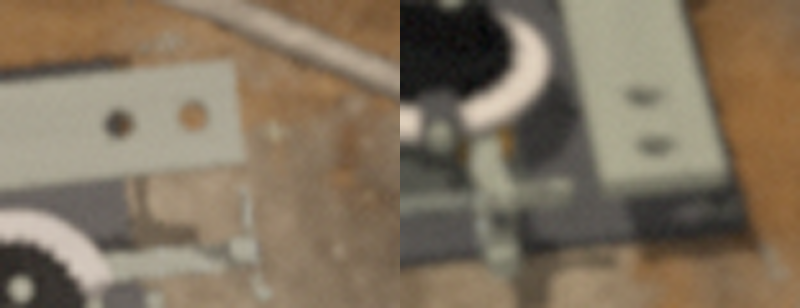

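Run:
```python
from h import *
f=lambda:np.round(np.r_[env.read_wrist_force(),env.read_ft_torque()],2)
env.move_linear(J(0.6,68.5,50.6),vel=20)
print(tojig(env.read_eef_pos()),f())
print(env.move_linear(J(0.6,68.5,50.0),vel=10,stop_force=10)); env.pause(.5)
print(tojig(env.read_eef_pos()),f(),env.read_grip_force(),env.read_time())
p=env.snapshot("top"); W=tojig(cloud(p)); z=W[...,2]
m=(z>72.5)&(z<83)&(abs(W[...,0])<34)&(W[...,1]<45)&(W[...,1]>-170); P=W[m]
print(cv2.minAreaRect(P[:,:2].astype(np.float32)),np.percentile(P[:,1],.5),np.polyfit(P[:,1],P[:,2],1))
```

```text
[ 0.54646044 68.92234634 50.61200444] [-1.37  5.02  5.02  0.83  0.22 -0.03]
False
[ 0.5637129  68.90101164 50.57764729] [-3.2   6.22 10.91  0.86  0.5  -0.04] 62.46450662612915 16.15
((0.23726463317871094, -47.428314208984375), (50.303348541259766, 184.7425537109375), 0.0010719028068706393) -139.25213543527823 [-1.77906320e-03  7.75492434e+01]
```

Nose at about -139.9 mm (pointer at -140), centred, straight, flat and pressed down at 11 N: handing in.

```bash
python3 -c "
from station import env
print(env.finish_job())"
```

```text
the job is handed in; nothing more can be done
None
```

The knob is at 6 and the bar's drilled end is level with the pointer tip to within about 1 mm; I handed the job in at about 16 s with the bar gripped by its inner half and pressed flat, centred and straight on the rest, and the magnet, pliers and chisel untouched.

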